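# Uncover the tray stack, peel off the top tray and present it

### The arm

A 6-joint arm with a two-finger parallel gripper is mounted at the origin on the work surface. World frame = base frame: x ahead of the robot, y to its left, z up, the work surface at z = 0. Lengths are in m, angles in rad, forces in N, time in s.
With the tool pointing down it reaches from about 0.35 to 0.975 m from the base axis. Payload 4.9 kg.
Tool frame: the origin (TCP) lies between the finger pads; the fingertips stand manip.tips_ahead ahead of it and the grasp point (between the pads) is the TCP (manip.tips_ahead is the distance from the TCP to the fingertips, in m); y points along the fingers, x is the direction in which the jaws open and shut, and the axes are right-handed (so a half turn about y gives the same grasp; the last joint's range is limited). The gripper opens to 85 mm and grips with 20 to 120 N. Pads are 22 mm wide; open, the fingers measure 114 mm over their backs; the gripper's body (76 mm by 85 mm) begins 54 mm behind the grasp point. The pads swing forward as they close: fully open they stand 13 mm farther back than shut.
Start: joints at [1.214, 0.053, 1.613, -0, 1.476, -0.119], TCP at [0.147, 0.607, 0.25] pointing down, gripper open.
Joint ranges: [-3.01, 3.01], [-1.01, 2.22], [0.06, 2.58], [-1.02, 4.17], [0.09, 2.62], [-3.14, 3.14]. Speed limits (rad/s): [2.57, 2.57, 3.14, 3.14, 3.14, 3.14].

### API

Orientations are given as a rotation vector (axis times angle).
In Python, from workcell import manip, viewer, models gives the robot as it stands.
- The arm moves only by the tool move_arm, never from a script. Its argument "increments" is a list of rows, each a list of 6 numbers: the shift along the tool's x, y, z in units of 40 mm (1.0 is 40 mm), then the turn, a rotation vector about the tool's x, y, z in units of 6 degrees (1.0 is 6 degrees). A call has 1 to 8 rows; each row is the pose to reach, as a shift and turn from the pose commanded when the call began, along the tool's axes at that moment; what a row does not reach only later rows make up. A row lasts 1/12 s, in which the tool goes at most 41.7 mm and 7.16 degrees, less where a joint would pass 70% of its speed; a pose out of reach is approached as far as the arm can. A call with a gripper value outside its range is refused whole. "grip" is the closure, from -1 (fully open) to 1 (shut), set as the call begins (left out, the last holds). The fingers move at their own pace and stop on an object; "newtons" is the grip in N (left out, the last holds). Time passes only in rows, so rows that repeat a pose let the fingers close. It gives the time, the measured TCP pose, the force and the opening at its end, in the units of the state.
- manip.observe(): the state, without advancing time (a new reading comes with each control period).
- viewer.grab_frame(name): name is "scene" or "top" or "wrist"; returns the picture (400x640x3 uint8, red, green, blue); there is no depth.
- viewer.camera_params(name): a dict with "fx", "fy", "cx", "cy" (pixels), "k1" (the pictures are not rectified: a ray, as slopes to the right and down, at radius r is drawn at 1 + k1 r^2 times it, then the intrinsics apply), "pose" (4x4, takes a point from camera to world coordinates); the wrist camera has in their place "T_tool_cam" (4x4, takes a point from camera to tool coordinates, whose origin is the TCP and whose axes are the tool frame's). Camera axes: x right, y up, looking along -z (the intrinsics and any distortion apply to the point x, -y, -z); pixel columns grow to the right and rows downward; lengths in m; the calibration is good to about 2 mm. A picture is of the moment at which its call begins: read the wrist's pose just before it. camera_params takes no time and is no camera call.
- manip.finish_job(): hands the job in, once; it reports no verdict.
Trained networks look in the newest picture that a camera, given by its name, has taken for a name from the list of things; names that differ only in an ending like _2 or _b are one class to them, and where a whole thing is asked for, a point or a joint stands for the part that bears it (a point fixed in the world has none). Each returns a list of dicts, best first, with "score" (0 to 1); they miss things now and then, are a little off and sometimes report something else, mostly with a low value. They report only what shows in the picture. A call takes as long as a camera call. They do not tell look-alikes from the thing itself.
- models.find_in(label, camera): "position" ([column, row] in pixels, amid what is visible of it).
The state is a dict: "t": time; "joint_pos": joint angles; "qvel": joint speeds; "joint_torque": joint torques, N m; "position": TCP position; "ee_rot": TCP orientation; "ft_force": force on the tool from outside, world axes, zero at the start; "torque": the same for the moment, N m; "finger_gap": finger opening in m.
Only numpy, scipy, OpenCV 4.12 (cv2) and the standard library are available. Lean on these libraries where they do the work, as an engineer would, in place of code of your own. Each camera call takes 0.05 s, during which the arm holds its last target.

### The job

Lift the loose cover off the plywood stand by its knob and set it aside, flat on the table. Then peel the top white tray off the sticky nested stack by its upright tab: first raise the tabbed corner about 3 cm while the diagonally opposite corner still rests on the stack, then lift the tray right off, leaving the rest of the stack seated in the stand. Finish still gripping the tray, held still and about level over the middle of the cutting mat, at least 15 cm above the table, and do not knock the other things about.

Things in the scene. Friction and masses are not known exactly. Their poses are not given: they have to be found in the camera images.
- stand: Plywood stand fixed to the table, 176 x 146 mm (its x, y) and 14 mm high, with a low wall 150 x 120 mm outside, rising 8 mm more, round the stack. Origin: centre of its underside, on the table. It is on the robot's left or right and turned by up to 0.4 rad.
- cover: Loose grey box-shaped cover, open below, 164 x 134 mm (x, y), 76 mm high, walls 4 mm, about 0.25 kg; hides the stack at the start, standing on the stand's flange round the low wall with 3 mm play. Origin: centre of its lower edge (14 mm above the table while on the stand); z up. It must be raised at least 80 mm, straight up, to clear the tray's tab.
- knob (a point): Grip point of the cover's round dark wooden knob: diameter 34 mm, its head spanning 8 to 32 mm above the cover's top face; this point is on its axis 23 mm above that face, 99 mm above the cover's lower edge.
- stack: The rest of the stack: nested white trays seen as one loose block, 130 x 100 mm (x, y), 24 mm high, about 0.65 kg, seated inside the stand's low wall with 2 mm play. Origin: centre of its underside (14 mm above the table when seated), z up.
- tray: The top white tray, 130 x 100 mm (x, y), 0.08 kg: 3 mm floor, rim to 8 mm high, resting on the stack. Origin: centre of its floor's underside (24 mm above the stack's origin), z up. Small snap nubs under its four corners, reaching 14 mm below its floor, stick it to the stack with about 1 N each; each lets go once that corner is some 5 mm up.
- tray_tab (a point): Grip point of the tray's upright finger tab: a fin 10 mm thick, 26 mm long, its top 41 mm above the tray's underside. The fin's length points along the tray's diagonal towards the tabbed corner (from the tray's +x axis 0.656 rad towards +y), so it is pinched across that diagonal. The point is at tray (48.3, 37.2, 30) mm, in the middle of the fin's thickness, 11 mm below its top.
- tab_corner (a point): The tabbed corner of the tray's underside, tray (65, 50, 0) mm.
- far_corner (a point): The diagonally opposite corner of the tray's underside, tray (-65, -50, 0) mm, which comes off last.
- mat: Thin dark cutting mat fixed to the table, 240 x 200 mm (x, y), 2 mm thick, on the other side from the stand. Origin: centre of its underside. A tape roll and a screwdriver lie on it. Between mat and stand, from the foam strip to the glue bottle, the table is free, wide enough for the cover when that stands square to the robot.
- glue: Bystander: white glue bottle, 40 mm diameter, 120 mm tall, beyond the middle. Origin: centre of its underside.
- tape: Bystander: roll of tape lying on the mat, 68 mm diameter, 18 mm high. Origin: centre of its underside.
- driver: Bystander: screwdriver, 150 mm long, lying on the mat. Origin: on its underside.
- jar: Bystander: glass jar, 56 mm diameter, 60 mm tall, beyond the right-hand place. Origin: centre of its underside.
- foam: Bystander: white foam strip 110 x 50 x 12 mm in front of the robot. Origin: centre of its underside.
- motor: Bystander: small motor, a cylinder 36 mm in diameter and 40 mm tall, beyond the left-hand place. Origin: centre of its underside.
Things that resemble listed ones, but are neither listed nor needed, are in the scene too. Of the things that look like the stand, the smaller one is meant.

How it is judged:
On the way, in this order (a step that is already met when the one before it is completed fails the run):
1. the cover stands flat on the table, let go (height (world z) of cover below 0.006 m and angle between cover's own z axis and vertical below 0.06 rad and linear speed of cover below 0.02 m/s and contact force between the fingers and cover below 0.1 N), for 0.2 s.
2. gripped, the tabbed corner is over 20 mm up while the opposite corner is still within 8 mm of the stack (z of tab_corner in the frame of stack above 0.044 m and z of far_corner in the frame of stack below 0.032 m and contact force between the fingers and tray above 0.5 N), for 0.1 s.
At the end, for the whole second after the job is handed in: Tray gripped, still, underside over 130 mm up, within 0.26 rad of level, centre within 60 mm of the mat's centre, touching neither stack nor cover. Cover flat on the table (6 mm, 0.06 rad); rest of the stack seated in the stand (6 mm up, 8 mm sideways, 0.06 rad) (contact force between the fingers and tray above 1 N and height (world z) of tray above 0.13 m and angle between tray's own z axis and vertical below 0.26 rad and horizontal distance between tray and mat below 0.06 m and linear speed of tray below 0.03 m/s and contact force between tray and stack below 0.1 N and contact force between tray and cover below 0.1 N and height (world z) of cover below 0.006 m and angle between each of cover, stack's own z axis and vertical below 0.06 rad and linear speed of cover below 0.02 m/s and height (world z) of stack below 0.02 m and horizontal distance between stack and stand below 0.008 m); the arm keeps its last pose, push and grip.
It fails at once if the rest of the stack is lifted or tipped out of the stand (distance of stack from where it was at the start of the episode above 0.02 m or angle between stack's own z axis and vertical above 0.15 rad).
It fails at once if a bystander is displaced by more than 40 mm or knocked over (distance of any of glue, tape, driver, jar, foam, motor from where it was at the start of the episode above 0.04 m or angle between any of glue, jar, motor, tape, foam's own z axis and vertical above 0.5 rad).
It also fails if it takes over 54 s, if anything falls off the work surface, if the arm or the gripper's body presses on something with over 40 N, if the wrist force passes 120 N, or if a joint passes its speed limit or range.

## Working session

There is one attempt and no reset: what is moved stays moved. The work goes in short steps, Python scripts to look and compute and a tool call to move; the robot and the scene stay as the last step left them, time stands still between calls to the robot, and variables do not carry over. Pictures are saved under pics/ and viewed, and the job is handed in when it is done.

Besides the shell and the picture viewer there is one more tool, called after "Call:" in YAML: its name, and indented under it one key for each argument. move_arm: Moves the arm, as the interface text tells. Its arguments: {"type":"object","properties":{"increments":{"type":"array","items":{"type":"array","items":{"type":"number"}}},"grip":{"type":"number"},"newtons":{"type":"number"}},"required":["increments"]}

```bash
ls; mkdir -p pics; python3 - <<'E'
from workcell import manip, viewer, models
import cv2
print(manip.observe()); print(manip.tips_ahead)
for n in ["scene","top","wrist"]:
    f=viewer.grab_frame(n); cv2.imwrite(f"pics/{n}0.png",f[:,:,::-1]); print(n,viewer.camera_params(n))
E
```

```text
pics
{'t': 0.0, 'joint_pos': array([ 1.21399990e+00,  5.33689341e-02,  1.61430283e+00,  3.04488693e-05,
        1.47598167e+00, -1.18973227e-01]), 'qvel': array([ 0.00125563, -0.00024606, -0.00142442,  0.0007308 ,  0.00013902,
       -0.00100054]), 'joint_torque': array([ 1.42655179e-03, -3.93664885e+01, -3.70186830e+01,  2.26384765e-05,
        7.02455000e-03, -8.39471255e-06]), 'position': array([0.14701315, 0.60686483, 0.24905021]), 'ee_rot': array([-1.31343345, -1.03090986,  1.03387451]), 'ft_force': array([ 0.56682839, -0.24048113, -0.03685487]), 'torque': array([-0.04043145, -0.00808824,  0.04723025]), 'finger_gap': 0.08531944471578438}
0.019
scene {'fx': 421.6852841270961, 'fy': 421.6852841270961, 'cx': 324.09924081277853, 'cy': 195.77535303986713, 'k1': 0.021310363033369632, 'pose': array([[-0.67009001, -0.46657408,  0.57731102,  1.20104279],
       [ 0.74216845, -0.43460893,  0.51019709,  0.61222269],
       [ 0.01285979,  0.77033999,  0.63750366,  0.8874145 ],
       [ 0.        ,  0.        ,  0.        ,  1.        ]])}
top {'fx': 517.4741643615866, 'fy': 517.4741643615866, 'cx': 319.22852428162076, 'cy': 194.72957300314215, 'k1': -0.15143329790253607, 'pose': array([[-0.01552435,  0.99522212, -0.09639462,  0.36145412],
       [-0.99973672, -0.01707894, -0.01532316, -0.0101976 ],
       [-0.01689626,  0.09613136,  0.99522524,  1.4190447 ],
       [ 0.        ,  0.        ,  0.        ,  1.        ]])}
wrist {'fx': 347.540793830317, 'fy': 347.540793830317, 'cx': 322.8295668915512, 'cy': 194.3806952720484, 'k1': 0.01910236873477667, 'T_tool_cam': array([[ 9.99999974e-01,  1.04222322e-04,  2.03642992e-04,
        -8.55208416e-05],
       [ 1.69332130e-04,  2.61315889e-01, -9.65253323e-01,
        -1.23640837e-01],
       [-1.53816092e-04,  9.65253332e-01,  2.61315864e-01,
         6.70146547e-02],
       [ 0.00000000e+00,  0.00000000e+00,  0.00000000e+00,
         1.00000000e+00]])}
```

View pictures.

View pics/scene0.png

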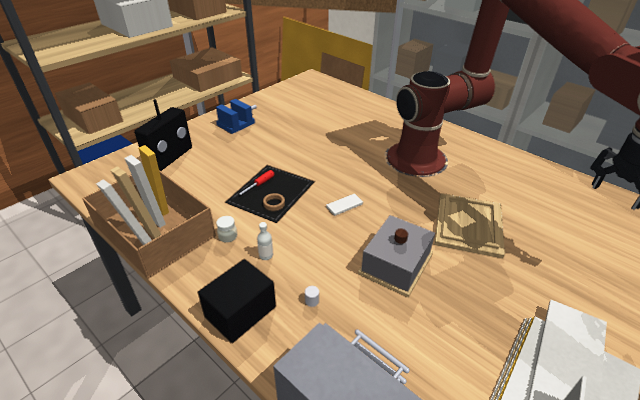

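View pics/top0.png

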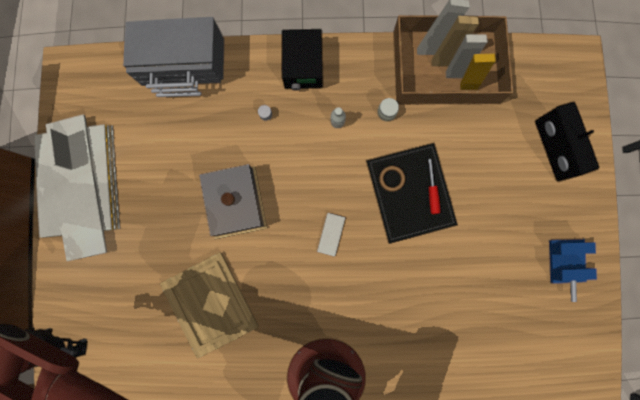

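View pics/wrist0.png

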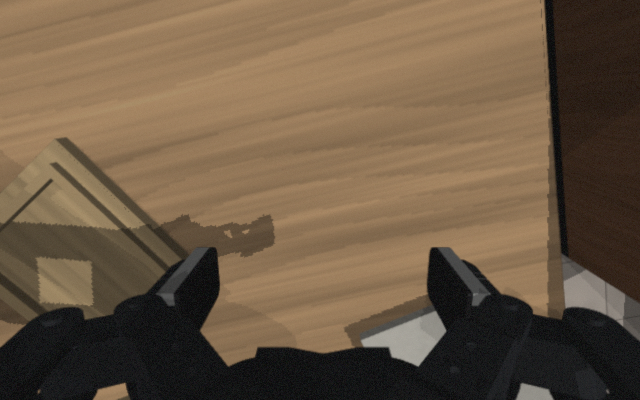

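Scene: the grey cover with its brown knob is at top (229,199) and scene (400,236). The larger empty stand look-alike is at top (212,305) and scene (468,222). Other possible confusions are the grey drawer cabinet at top (175,45), the black box at top (302,58), the blue vise, and the white box at top (75,190). I choose the covered stand at top (232,200) and check it in a close crop.

```bash
cat > h.py <<'E'
from workcell import manip, viewer, models
import numpy as np, cv2
from scipy.spatial.transform import Rotation as R
from scipy.optimize import least_squares
def campose(n,st=None):
    p=viewer.camera_params(n)
    if n=='wrist':
        T=np.eye(4); T[:3,:3]=R.from_rotvec(st['ee_rot']).as_matrix(); T[:3,3]=st['position']
        return p,T@p['T_tool_cam']
    return p,np.array(p['pose'])
def ray(n,uv,st=None):
    p,T=campose(n,st)
    K=np.array([[p['fx'],0,p['cx']],[0,p['fy'],p['cy']],[0,0,1]])
    s=cv2.undistortPoints(np.array([[uv]],float),K,np.array([p['k1'],0,0,0]))[0,0]
    d=T[:3,:3]@np.array([s[0],-s[1],-1]); return T[:3,3],d/np.linalg.norm(d)
def proj(n,X,st=None):
    p,T=campose(n,st); X=np.atleast_2d(X)
    c=(X-T[:3,3])@T[:3,:3]; a=c[:,0]/-c[:,2]; b=-c[:,1]/-c[:,2]; f=1+p['k1']*(a*a+b*b)
    return np.c_[p['fx']*a*f+p['cx'],p['fy']*b*f+p['cy']]
def onz(n,uv,z,st=None):
    o,d=ray(n,uv,st); return o+d*(z-o[2])/d[2]
def tri(rays):
    A=np.zeros((3,3));b=np.zeros(3)
    for o,d in rays:
        P=np.eye(3)-np.outer(d,d);A+=P;b+=P@o
    X=np.linalg.solve(A,b)
    return X,[np.linalg.norm((np.eye(3)-np.outer(d,d))@(X-o)) for o,d in rays]
def inc(target,Rt,st=None):
    "increments (tool units) from current to target pose"
    st=st or manip.observe(); Rc=R.from_rotvec(st['ee_rot'])
    return np.r_[Rc.inv().apply(np.array(target)-st['position'])/0.04,(Rc.inv()*Rt).as_rotvec()/np.radians(6)]
E
python3 - <<'E'
from h import *
a=cv2.imread('pics/scene0.png')[200:310,340:470]; b=cv2.imread('pics/top0.png')[150:250,185:285]
a=cv2.resize(a,None,fx=4,fy=4,interpolation=2);b=cv2.resize(b,None,fx=4,fy=4,interpolation=2)
cv2.imwrite('pics/cs0.png',a);cv2.imwrite('pics/ct0.png',b)
for l in ['knob','cover','stand','mat','glue','tape','driver','jar','foam','motor']:
    for c in ['top','scene']:
        print(l,c,[(np.round(x['position'],1).tolist(),round(x['score'],2)) for x in models.find_in(l,c)][:3])
print(R.from_rotvec(manip.observe()['ee_rot']).as_matrix().round(3))
E
```

```text
knob top [([231.0, 201.2], 0.9)]
knob scene [([396.3, 252.7], 0.61)]
cover top [([232.7, 197.1], 0.74)]
cover scene [([397.7, 248.5], 0.84)]
stand top [([259.7, 213.4], 0.73), ([210.1, 303.6], 0.62)]
stand scene [([390.4, 283.7], 0.9), ([470.9, 224.8], 0.67)]
mat top [([410.3, 192.7], 0.91)]
mat scene [([270.8, 192.1], 0.67), ([313.3, 294.5], 0.4)]
glue top [([339.5, 116.1], 0.72)]
glue scene [([265.1, 245.1], 0.71)]
tape top [([385.5, 183.8], 0.53)]
tape scene [([273.5, 198.2], 0.53)]
driver top [([434.3, 195.8], 0.69), ([387.5, 171.3], 0.58)]
driver scene [([261.2, 176.1], 0.67), ([398.2, 252.5], 0.56)]
jar top [([387.0, 109.2], 0.84)]
jar scene [([226.9, 232.3], 0.89)]
foam top [([331.0, 234.2], 0.91), ([337.0, 117.8], 0.35)]
foam scene [([342.5, 205.0], 0.61), ([271.5, 193.0], 0.55)]
motor top [([264.7, 113.2], 0.45)]
motor scene [([311.3, 296.3], 0.75)]
[[ 0.236  0.    -0.972]
 [ 0.972 -0.     0.236]
 [-0.    -1.    -0.   ]]
```

View pics/cs0.png

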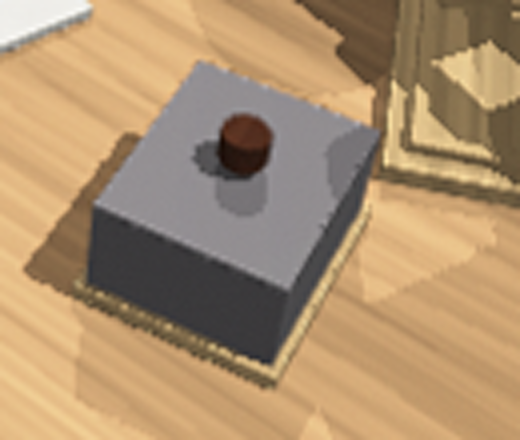

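View pics/ct0.png

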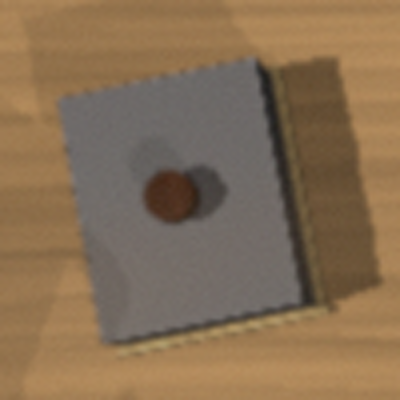

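```bash
cat >> h.py <<'E'
def boxfit(obs,hx,hy,x0,freez=True):
    "obs: list (cam,st,sx,sy,uv); params x,y,z,yaw"
    def f(p):
        r=[]
        for c,st,sx,sy,uv in obs:
            X=p[:3]+[np.cos(p[3])*sx*hx-np.sin(p[3])*sy*hy,np.sin(p[3])*sx*hx+np.cos(p[3])*sy*hy,0]
            r+=list(proj(c,X,st)[0]-uv)
        return np.array(r)
    s=least_squares(f,x0); return s.x,np.abs(s.fun).max(),f
E
python3 - <<'E'
from h import *
t={(1,1):(199.75,175),(1,-1):(249.5,165),(-1,-1):(260.75,225.75),(-1,1):(211.25,235.5)}
s={(-1,-1):(390.5,215.5),(-1,1):(434.5,232.5),(1,1):(412,271.75),(1,-1):(363.75,251.75)}
o=[('top',None,*k,v) for k,v in t.items()]+[('scene',None,*k,v) for k,v in s.items()]
p,m,_=boxfit(o,.082,.067,[.36,.2,.09,.18]); print('cover top face',p.round(4),m)
p2,m2,_=boxfit(o[:4],.082,.067,[.36,.2,.09,.18]);print(p2.round(4),m2)
# knob: head centre pixel; top view centre of head top
k=tri([ray('top',(185+171/4,150+195/4)),ray('scene',(340+245/4,200+131/4))]);print('knob top',k)
mt=cv2.resize(cv2.imread('pics/top0.png')[95:265,290:480],None,fx=4,fy=4,interpolation=2);cv2.imwrite('pics/ct1.png',mt)
E
```

```text
cover top face [0.4796 0.2439 0.0849 0.1877] 1.1047221163913719
[0.4816 0.2453 0.0723 0.1838] 0.4189898998844228
knob top (array([0.48065132, 0.24338261, 0.11860994]), [np.float64(0.0009015407482598591), np.float64(0.0009015407482598256)])
```

View pics/ct1.png

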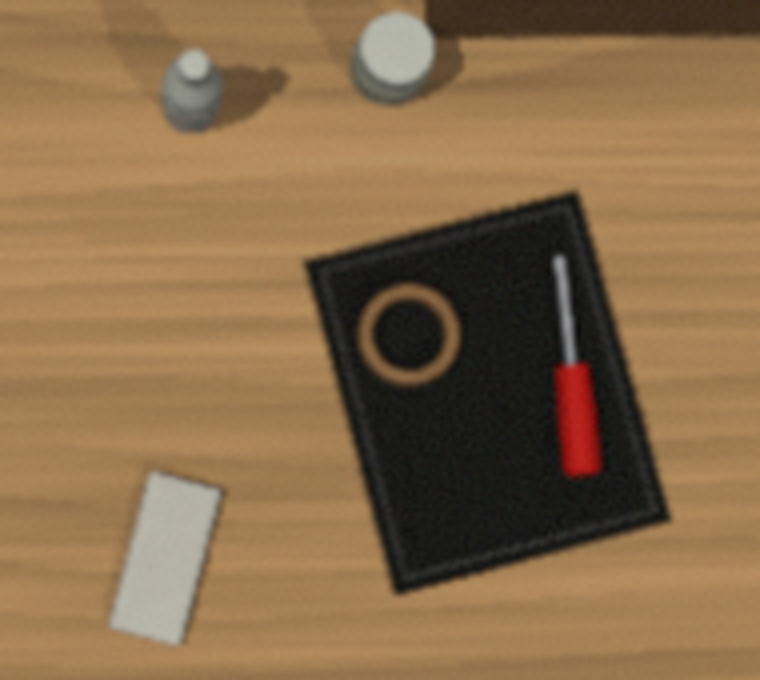

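```bash
python3 - <<'E'
from h import *
q=lambda u,v:(290+u/4,95+v/4)
for n,l,z in [('mat',[(307,262),(577,193),(668,520),(398,592)],.002),('foam',[(150,470),(222,490),(183,644),(110,627)],.012),('glue base',[(192,112)],0.01),('jar',[(388,80)],.01),('tape',[(410,333)],.018)]:
    P=np.array([onz('top',q(*u),z) for u in l]); print(n,P[:,:2].round(3).tolist(),P.mean(0)[:2].round(4))
# scene checks
for n,uv,z in [('glue',(265,255),.0),('foam',(345,204),.012),('mat',(270.8,192.1),.002)]: print(n,onz('scene',uv,z).round(3))
c=np.array([[a*.088,b*.073] for a in(1,-1) for b in (1,-1)]);y=.187
print('stand corners',(c@np.array([[np.cos(y),np.sin(y)],[-np.sin(y),np.cos(y)]])+[.4805,.2437]).round(3).tolist())
st=manip.observe()
for yaw in (.187,):
  # tool x axis along dir phi ; tool y = down; z = x cross y
  for phi in np.radians(np.arange(0,181,15)):
    x=np.array([np.cos(phi),np.sin(phi),0]);yy=np.array([0,0,-1.]);Rt=R.from_matrix(np.c_[x,yy,np.cross(x,yy)])
    print(np.degrees(phi).round(),inc([.4805,.2437,.25],Rt).round(3))
E
```

```text
mat [[0.592, -0.122], [0.638, -0.312], [0.408, -0.367], [0.363, -0.178]] [ 0.5002 -0.2446]
foam [[0.449, -0.01], [0.434, -0.059], [0.33, -0.031], [0.343, 0.019]] [ 0.389  -0.0204]
glue base [[0.697, -0.044]] [ 0.6974 -0.0438]
jar [[0.718, -0.181]] [ 0.718 -0.181]
tape [[0.539, -0.189]] [ 0.5389 -0.1894]
glue [ 0.705 -0.045  0.   ]
foam [ 0.393 -0.012  0.012]
mat [ 0.506 -0.239  0.002]
stand corners [[0.553, 0.332], [0.581, 0.188], [0.38, 0.299], [0.408, 0.156]]
0.0 [-6.8730e+00  8.0000e-03 -1.0239e+01  0.0000e+00  1.2729e+01 -0.0000e+00]
15.0 [-6.8730e+00  8.0000e-03 -1.0239e+01  0.0000e+00  1.0229e+01 -0.0000e+00]
30.0 [-6.8730e+00  8.0000e-03 -1.0239e+01  0.0000e+00  7.7290e+00 -0.0000e+00]
45.0 [-6.8730e+00  8.0000e-03 -1.0239e+01  0.0000e+00  5.2290e+00 -0.0000e+00]
60.0 [-6.8730e+00  8.0000e-03 -1.0239e+01  0.0000e+00  2.7290e+00 -1.0000e-03]
75.0 [-6.8730e+00  8.0000e-03 -1.0239e+01  0.0000e+00  2.2900e-01 -1.0000e-03]
90.0 [-6.8730e+00  8.0000e-03 -1.0239e+01  0.0000e+00 -2.2710e+00 -1.0000e-03]
105.0 [-6.8730e+00  8.0000e-03 -1.0239e+01  0.0000e+00 -4.7710e+00 -1.0000e-03]
120.0 [-6.8730e+00  8.0000e-03 -1.0239e+01 -0.0000e+00 -7.2710e+00 -1.0000e-03]
135.0 [-6.8730e+00  8.0000e-03 -1.0239e+01 -0.0000e+00 -9.7710e+00 -1.0000e-03]
150.0 [-6.8730e+00  8.0000e-03 -1.0239e+01 -0.0000e+00 -1.2271e+01 -1.0000e-03]
165.0 [-6.8730e+00  8.0000e-03 -1.0239e+01 -0.0000e+00 -1.4771e+01 -1.0000e-03]
180.0 [-6.8730e+00  8.0000e-03 -1.0239e+01 -0.0000e+00 -1.7271e+01 -1.0000e-03]
```

Call:
move_arm:
  increments:
    - [-6.87, 0, -10.24, 0, 7.73, 0]
    - [-6.87, 0, -10.24, 0, 7.73, 0]
    - [-6.87, 0, -10.24, 0, 7.73, 0]
    - [-6.87, 0, -10.24, 0, 7.73, 0]
    - [-6.87, 0, -10.24, 0, 7.73, 0]
    - [-6.87, 0, -10.24, 0, 7.73, 0]
    - [-6.87, 0, -10.24, 0, 7.73, 0]
    - [-6.87, 0, -10.24, 0, 7.73, 0]
  grip: -1
  newtons: 60

```text
t: 1.82
position: [0.3735, 0.3601, 0.2506]
ee_rot: [-1.531, -0.41, 0.408]
ft_force: [-0.0, 0.7, -0.4]
finger_gap: 0.0855
```

```bash
cat >> h.py <<'E'
def Rx(phi,tilt=0):
    x=np.array([np.cos(phi),np.sin(phi),0]);y=np.array([0,0,-1.])
    return R.from_matrix(np.c_[x,y,np.cross(x,y)])
E
python3 - <<'E'
from h import *
st=manip.observe(); print(st['t'],st['position'],st['joint_pos'].round(3))
cv2.imwrite('pics/w1.png',viewer.grab_frame('wrist')[:,:,::-1])
print(inc([.4805,.2437,.25],Rx(np.radians(30))).round(3))
print(models.find_in('knob','wrist')[:2])
E
```

```text
1.8167 [0.37347037 0.36008841 0.25064254] [ 0.624 -0.206  1.857  0.     1.49   0.102]
[ 0.847  0.038 -3.691  0.054 -0.065  0.018]
[{'position': [350.0, 301.5], 'score': 0.65}]
```

View pics/w1.png

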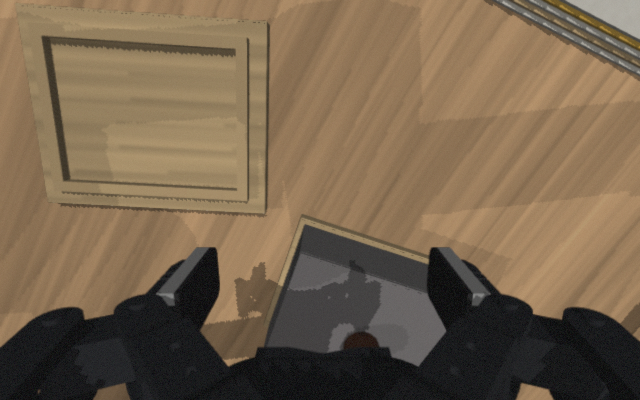

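The wrist view shows the cover at bottom centre with the knob at about (361,340), half hidden by the gripper. The bigger empty stand is at (160,110). I move on to hover over the knob.

Call:
move_arm:
  increments:
    - [0.85, 0.04, -3.69, 0.05, -0.06, 0]
    - [0.85, 0.04, -3.69, 0.05, -0.06, 0]
    - [0.85, 0.04, -3.69, 0.05, -0.06, 0]
    - [0.85, 0.04, -3.69, 0.05, -0.06, 0]
    - [0.85, 0.04, -3.69, 0.05, -0.06, 0]
    - [0.85, 0.04, -3.69, 0.05, -0.06, 0]

```text
t: 2.42
position: [0.4761, 0.2506, 0.2486]
ee_rot: [-1.525, -0.412, 0.415]
ft_force: [0.4, -0.2, -0.3]
finger_gap: 0.0855
```

```bash
python3 - <<'E'
from h import *
st=manip.observe(); print(st['t'],st['position'],st['ee_rot'])
f=viewer.grab_frame('wrist')[:,:,::-1].copy(); cv2.imwrite('pics/w2.png',f)
for X in ([.4805,.2437,.122],[.4805,.2437,.113]): print(proj('wrist',X,st))
c=[[.4805+np.cos(.187)*a-np.sin(.187)*b,.2437+np.sin(.187)*a+np.cos(.187)*b,.09] for a in(.082,-.082) for b in (.067,-.067)]
print(proj('wrist',c,st).round(1))
E
```

```text
2.4167 [0.47606804 0.25059784 0.24860171] [-1.52522264 -0.41182293  0.41483083]
[[324.43181035 204.43908313]]
[[324.39024672 201.15074037]]
[[447.1 151.1]
 [384.8 290.4]
 [253.3  80.2]
 [209.1 233.6]]
```

View pics/w2.png

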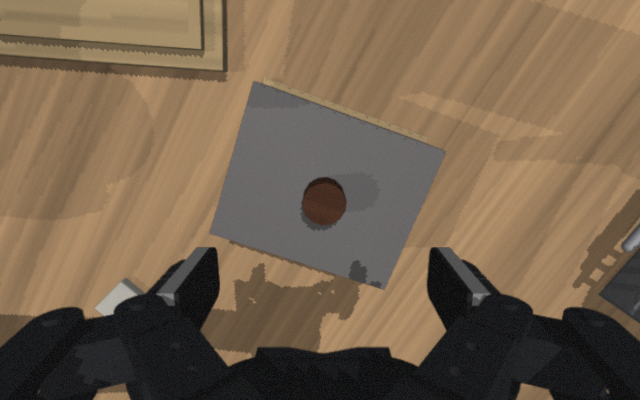

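The wrist view shows the knob at (324,201), predicted (324,204). The cover corners are at (444,151), (383,289), (253,82) and (211,234), within 3 px of prediction, so the pose and the 0.09 m top face hold.

```bash
python3 - <<'E'
from h import *
st=manip.observe(); print(st['position'],st['qvel'].round(3))
for z in (.16,.1135): print(inc([.4803,.2437,z],Rx(np.radians(30)),st).round(3))
E
```

```text
[0.47543688 0.25133393 0.24861818] [ 0.025 -0.01   0.007 -0.002  0.001 -0.004]
[ 0.009  2.214 -0.24  -0.058  0.057 -0.003]
[ 9.000e-03  3.377e+00 -2.470e-01 -5.800e-02  5.700e-02 -3.000e-03]
```

Call:
move_arm:
  increments:
    - [0, 1.8, -0.2, 0, 0, 0]
    - [0, 1.8, -0.2, 0, 0, 0]
    - [0, 1.8, -0.2, 0, 0, 0]
    - [0, 1.8, -0.2, 0, 0, 0]

```text
t: 2.8
position: [0.4774, 0.2451, 0.1749]
ee_rot: [-1.525, -0.412, 0.421]
ft_force: [0.8, -0.1, 0.6]
finger_gap: 0.0855
```

```bash
python3 - <<'E'
from h import *
st=manip.observe(); print(st['t'],st['position'],st['qvel'].round(3))
viewer.grab_frame('top')
st=manip.observe(); print(st['t'],st['position'],st['qvel'].round(3))
for z in (.16,.1135): print(inc([.4803,.2437,z],Rx(np.radians(30)),st).round(3))
E
```

```text
2.8 [0.47741721 0.24505958 0.17491485] [-0.003 -0.033 -0.072  0.    -0.004 -0.002]
2.85 [0.47900203 0.24548634 0.17738482] [-0.007 -0.021 -0.046 -0.003 -0.006 -0.002]
[ 0.005  0.434 -0.057 -0.053  0.076  0.001]
[ 5.000e-03  1.597e+00 -6.400e-02 -5.300e-02  7.600e-02  1.000e-03]
```

Call:
move_arm:
  increments:
    - [0, 0.8, -0.06, -0.05, 0, 0]
    - [0, 1.5, -0.06, -0.05, 0, 0]
    - [0, 1.58, -0.06, -0.05, 0, 0]
    - [0, 1.58, -0.06, -0.05, 0, 0]
    - [0, 1.58, -0.06, -0.05, 0, 0]
    - [0, 1.58, -0.06, -0.05, 0, 0]

```text
t: 3.35
position: [0.4824, 0.2434, 0.1167]
ee_rot: [-1.53, -0.42, 0.411]
ft_force: [-0.3, -0.0, 0.5]
finger_gap: 0.0853
```

```bash
python3 - <<'E'
from h import *
st=manip.observe(); print(st['t'],st['position'],st['qvel'].round(3),st['ft_force'])
cv2.imwrite('pics/w3.png',viewer.grab_frame('wrist')[:,:,::-1])
print(inc([.4803,.2437,.1135],Rx(np.radians(30)),st).round(3))
E
```

```text
3.35 [0.48243577 0.24342678 0.11671459] [-0.005  0.001  0.002 -0.001 -0.004 -0.001] [-0.32164805 -0.00945041  0.52585547]
[-0.043  0.08   0.033  0.009  0.063  0.048]
```

View pics/w3.png

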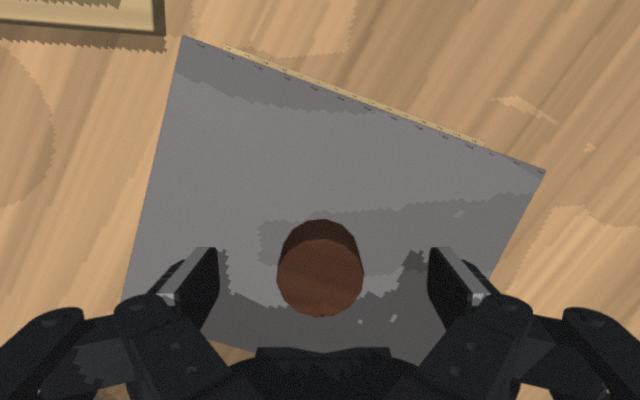

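The knob's top is at (321,278), centred between the pads at (205,285) and (440,285). Closing.

Call:
move_arm:
  increments:
    - [0, 0.05, 0, 0, 0, 0]
    - [0, 0.05, 0, 0, 0, 0]
    - [0, 0.05, 0, 0, 0, 0]
    - [0, 0.05, 0, 0, 0, 0]
    - [0, 0.05, 0, 0, 0, 0]
    - [0, 0.05, 0, 0, 0, 0]
    - [0, 0.05, 0, 0, 0, 0]
    - [0, 0.05, 0, 0, 0, 0]
  grip: 1
  newtons: 60

```text
t: 4.07
position: [0.481, 0.2426, 0.1119]
ee_rot: [-1.531, -0.416, 0.415]
ft_force: [0.4, -1.3, 4.1]
finger_gap: 0.0326
```

Call:
move_arm:
  increments:
    - [0, -0.3, 0, 0, 0, 0]
    - [0, -0.8, 0, 0, 0, 0]
    - [0, -1.3, 0, 0, 0, 0]
    - [0, -1.8, 0, 0, 0, 0]
    - [0, -2.3, 0, 0, 0, 0]
    - [0, -2.6, 0, 0, 0, 0]
    - [0, -2.6, 0, 0, 0, 0]
    - [0, -2.6, 0, 0, 0, 0]

```text
t: 4.73
position: [0.4806, 0.2425, 0.2156]
ee_rot: [-1.531, -0.416, 0.415]
ft_force: [-0.2, -0.3, -2.1]
finger_gap: 0.0321
```

```bash
python3 - <<'E'
from h import *
st=manip.observe(); print(st['t'],st['position'],st['ft_force'],st['finger_gap'])
cv2.imwrite('pics/s4.png',viewer.grab_frame('scene')[:,:,::-1])
cv2.imwrite('pics/w4.png',viewer.grab_frame('wrist')[:,:,::-1])
x=np.radians(30)-.187
for z in (.215,.0995+.001): print(inc([.562,.035,z],Rx(x),st).round(3))
E
```

```text
4.7333 [0.48059728 0.2424935  0.21556152] [-0.16953364 -0.26932151 -2.12940397] 0.03210649769889234
[-8.660e-01  1.400e-02 -5.505e+00  1.000e-03  1.845e+00  4.000e-03]
[-8.670e-01  2.877e+00 -5.504e+00  1.000e-03  1.845e+00  4.000e-03]
```

View pics/s4.png

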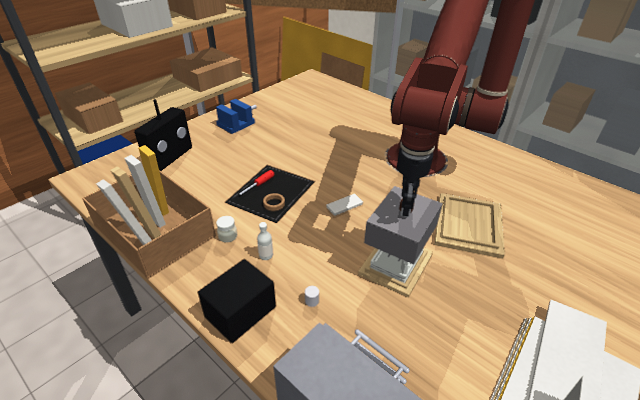

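View pics/w4.png

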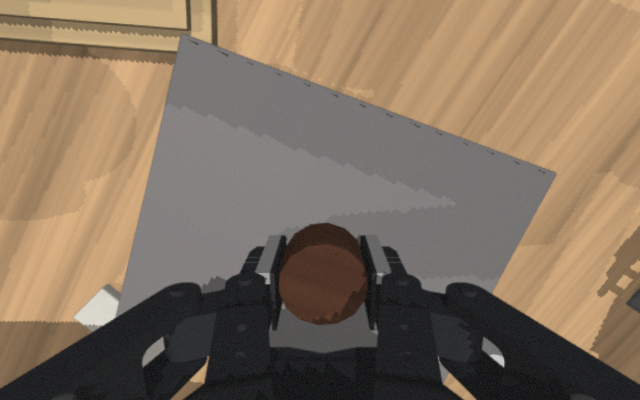

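The cover hangs level under the gripper at scene (403,220), and the stack in the stand shows beneath it at (395,265). The gripper holds the knob. Now I carry it to (0.562, 0.035), turned square.

Call:
move_arm:
  increments:
    - [-0.06, 0, -0.35, 0, 0.12, 0]
    - [-0.18, 0, -1.15, 0, 0.4, 0]
    - [-0.33, 0, -2.1, 0, 0.7, 0]
    - [-0.49, 0, -3.1, 0, 1.05, 0]
    - [-0.63, 0, -4.0, 0, 1.35, 0]
    - [-0.76, 0, -4.8, 0, 1.6, 0]
    - [-0.84, 0, -5.35, 0, 1.8, 0]
    - [-0.87, 0, -5.5, 0, 1.85, 0]

```text
t: 5.5
position: [0.5618, 0.0319, 0.2133]
ee_rot: [-1.556, -0.258, 0.263]
ft_force: [0.1, 0.3, -3.6]
finger_gap: 0.0326
```

Call:
move_arm:
  increments:
    - [0, 0.2, 0, 0, 0, 0]
    - [0, 0.6, 0, 0, 0, 0]
    - [0, 1.1, 0, 0, 0, 0]
    - [0, 1.6, 0, 0, 0, 0]
    - [0, 2.0, 0, 0, 0, 0]
    - [0, 2.3, 0, 0, 0, 0]
    - [0, 2.4, 0, 0, 0, 0]
    - [0, 2.4, 0, 0, 0, 0]

```text
t: 6.17
position: [0.5603, 0.036, 0.1173]
ee_rot: [-1.553, -0.262, 0.268]
ft_force: [1.5, 0.1, -2.0]
finger_gap: 0.0325
```

```bash
python3 - <<'E'
from h import *
st=manip.observe(); print(st['t'],st['position'],st['ft_force'],st['finger_gap'])
cv2.imwrite('pics/s5.png',viewer.grab_frame('scene')[:,:,::-1])
cv2.imwrite('pics/t5.png',viewer.grab_frame('top')[:,:,::-1])
x=np.radians(30)-.187
for z in (.0995,): print(inc([.562,.035,z],Rx(x),st).round(3))
E
```

```text
6.1667 [0.56025795 0.0360438  0.11732651] [ 1.50715991  0.05069454 -2.02844405] 0.03245004530776252
[ 0.034  0.445 -0.04  -0.017  0.006 -0.033]
```

View pics/s5.png

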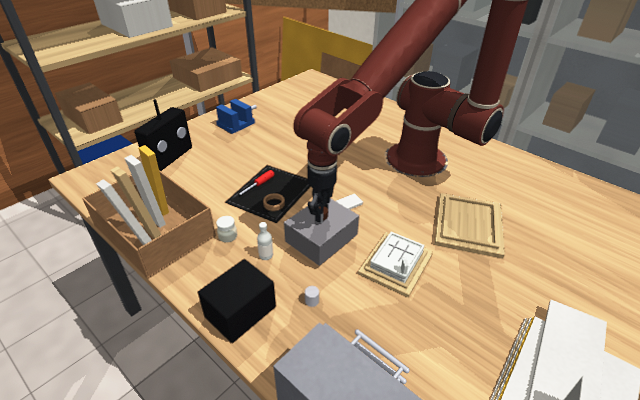

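View pics/t5.png

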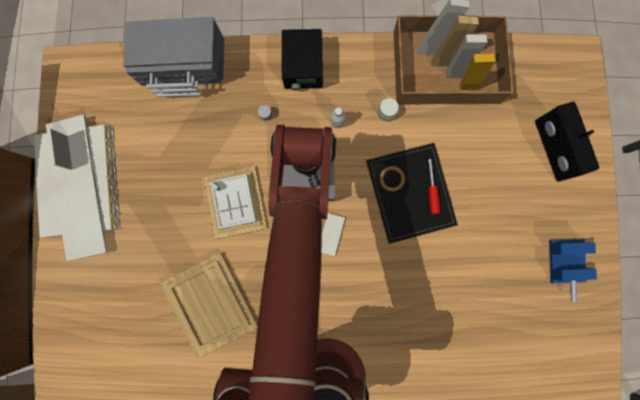

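The trays are now uncovered in the stand at scene (398,258) and top (236,202). The tab is at the far-left corner, top (219,186). The cover is held square between the foam at (332,234) and the glue at (338,117), clear of both. Lowering.

Call:
move_arm:
  increments:
    - [0, 0.12, 0, 0, 0, 0]
    - [0, 0.24, 0, 0, 0, 0]
    - [0, 0.34, 0, 0, 0, 0]
    - [0, 0.4, 0, 0, 0, 0]
    - [0, 0.44, 0, 0, 0, 0]
    - [0, 0.47, 0, 0, 0, 0]
    - [0, 0.47, 0, 0, 0, 0]

```text
t: 6.85
position: [0.5616, 0.0351, 0.1003]
ee_rot: [-1.555, -0.263, 0.264]
ft_force: [-0.5, -0.1, -2.3]
finger_gap: 0.0326
```

```bash
python3 - <<'E'
from h import *
st=manip.observe(); print(st['t'],st['position'],st['ft_force'],st['finger_gap'])
f=viewer.grab_frame('scene')[:,:,::-1]
cv2.imwrite('pics/s6.png',cv2.resize(f[170:290,250:450],None,fx=4,fy=4,interpolation=2))
st=manip.observe(); print(st['position'],st['ft_force'])
E
```

```text
6.85 [0.5616404  0.03507213 0.10034149] [-0.46206912 -0.08837581 -2.33453167] 0.032565710776870975
[0.56173996 0.03504701 0.10054888] [ 0.93884716  0.82239888 -2.59599959]
```

View pics/s6.png

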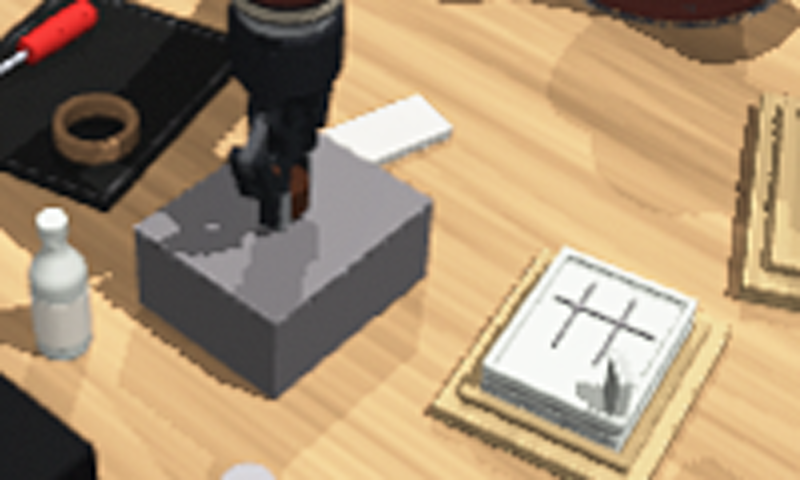

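The cover is just above the table, and the force still shows its weight. I lower it a few mm more.

Call:
move_arm:
  increments:
    - [0, 0.03, 0, 0, 0, 0]
    - [0, 0.06, 0, 0, 0, 0]
    - [0, 0.07, 0, 0, 0, 0]
    - [0, 0.07, 0, 0, 0, 0]

```text
t: 7.23
position: [0.5619, 0.0351, 0.098]
ee_rot: [-1.555, -0.264, 0.264]
ft_force: [-0.5, -1.3, -1.8]
finger_gap: 0.0324
```

Call:
move_arm:
  increments:
    - [0, 0.03, 0, 0, 0, 0]
    - [0, 0.06, 0, 0, 0, 0]
    - [0, 0.06, 0, 0, 0, 0]

```text
t: 7.48
position: [0.5619, 0.0351, 0.0979]
ee_rot: [-1.555, -0.263, 0.265]
ft_force: [-9.4, -0.2, 11.1]
finger_gap: 0.0321
```

Contact: +11 N upward. Releasing, then straight up.

Call:
move_arm:
  increments:
    - [0, -0.04, 0, 0, 0, 0]
    - [0, -0.04, 0, 0, 0, 0]
    - [0, -0.04, 0, 0, 0, 0]
    - [0, -0.04, 0, 0, 0, 0]
    - [0, -0.04, 0, 0, 0, 0]
    - [0, -0.04, 0, 0, 0, 0]
  grip: -1

```text
t: 7.98
position: [0.5617, 0.0351, 0.0968]
ee_rot: [-1.555, -0.263, 0.264]
ft_force: [-0.0, -1.0, -0.7]
finger_gap: 0.0853
```

Call:
move_arm:
  increments:
    - [0, -0.6, 0, 0, 0, 0]
    - [0, -1.5, 0, 0, 0, 0]
    - [0, -2.4, 0, 0, 0, 0]
    - [0, -3.2, 0, 0, 0, 0]
    - [0, -3.7, 0, 0, 0, 0]
    - [0, -3.7, 0, 0, 0, 0]
    - [0, -3.7, 0, 0, 0, 0]

```text
t: 8.57
position: [0.5625, 0.0351, 0.2465]
ee_rot: [-1.555, -0.266, 0.261]
ft_force: [-0.1, 0.8, -0.0]
finger_gap: 0.0852
```

```bash
python3 - <<'E'
from h import *
st=manip.observe(); print(st['t'],st['position'],st['ft_force'],st['finger_gap'])
for c in ('scene','wrist','top'): cv2.imwrite(f'pics/{c}7.png',viewer.grab_frame(c)[:,:,::-1])
f=cv2.imread('pics/scene7.png'); cv2.imwrite('pics/s7c.png',cv2.resize(f[180:300,270:450],None,fx=4.4,fy=4.4,interpolation=2))
f=cv2.imread('pics/top7.png'); cv2.imwrite('pics/t7c.png',cv2.resize(f[150:250,190:340],None,fx=5,fy=5,interpolation=2))
E
```

```text
8.5667 [0.56249351 0.03505401 0.24648562] [-0.12486766  0.84445814 -0.00148806] 0.0852207946411951
```

View pics/s7c.png

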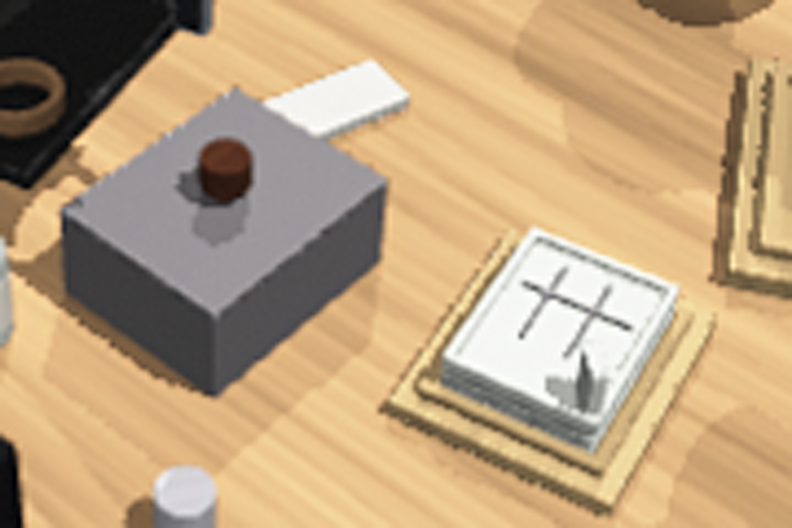

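View pics/t7c.png

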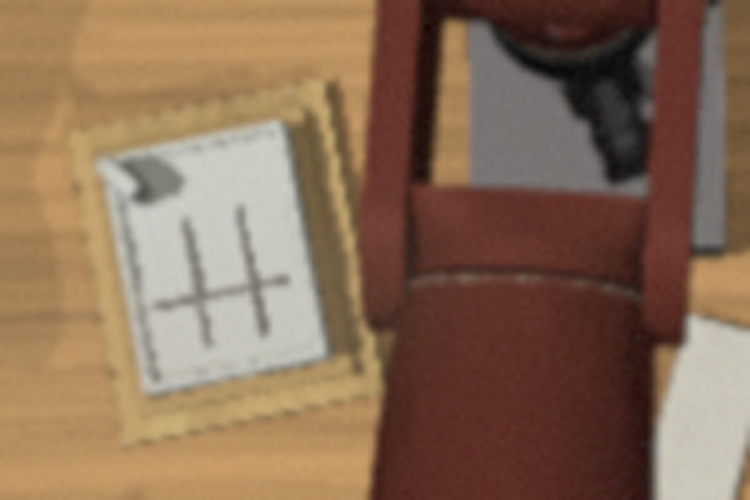

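View pics/wrist7.png

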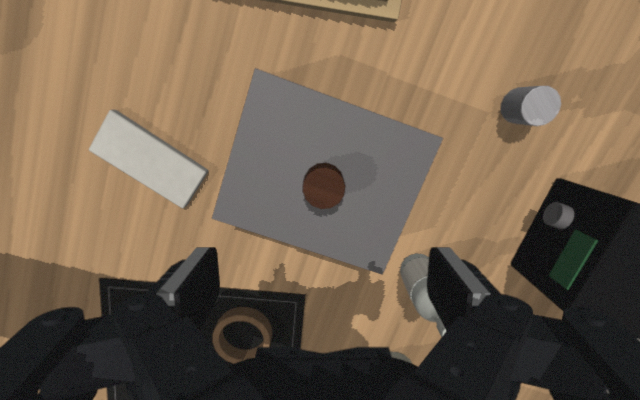

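The cover stands flat and square on the table: scene crop (225,240), wrist view (325,170). Foam, glue and motor are undisturbed. The tray's tab is at s7c (585,380) and t7c (120,180).

```bash
python3 - <<'E'
from h import *
y=.187;Ry=R.from_euler('z',y)
P=lambda x,y_,z:Ry.apply(np.array([x,y_,z])/1000)+[.4803,.2437,.038]
tab=P(48.3,37.2,30); print('tab',tab.round(4))
for c in('top','scene'):
  print(c,'tabtop pred',proj(c,P(48.3,37.2,41)).round(1),'tray corners',proj(c,[P(a,b,8) for a,b in((65,50),(65,-50),(-65,-50),(-65,50))]).round(1).tolist())
# observed tray corners in t7c
q=lambda u,v:(190+u/5,150+v/5)
print([np.round(q(*u),1).tolist() for u in((95,158),(280,120),(328,357),(147,394))])
st=manip.observe(); phi=y+.656+np.pi/2; print(phi)
v=inc([tab[0],tab[1],.22],Rx(phi),st); print(v.round(3), st['joint_pos'].round(3))
E
```

```text
tab [0.5208 0.2892 0.068 ]
top tabtop pred [[213.2 185.4]] tray corners [[210.2, 181.7], [246.2, 174.1], [255.3, 221.5], [218.9, 228.9]]
scene tabtop pred [[405.  260.7]] tray corners [[405.4, 275.6], [370.2, 259.9], [390.7, 230.7], [423.9, 244.3]]
[[209.0, 181.6], [246.0, 174.0], [255.6, 221.4], [219.4, 228.8]]
2.4137963267948965
[ 1.157e+00  5.670e-01  6.324e+00 -4.600e-02 -1.984e+01 -6.000e-03] [-0.07  -0.09   1.767 -0.     1.469 -0.406]
```

Call:
move_arm:
  increments:
    - [0.58, 0, 3.16, 0, -10, 0]
    - [0.58, 0, 3.16, 0, -10, 0]
    - [0.58, 0, 3.16, 0, -10, 0]
    - [0.58, 0, 3.16, 0, -10, 0]
    - [0.58, 0, 3.16, 0, -10, 0]
    - [0.58, 0, 3.16, 0, -10, 0]
    - [0.58, 0, 3.16, 0, -10, 0]
    - [0.58, 0, 3.16, 0, -10, 0]

```text
t: 9.38
position: [0.5409, 0.1621, 0.2424]
ee_rot: [-1.306, -1.036, 1.042]
ft_force: [-0.8, 0.7, -0.6]
finger_gap: 0.0859
```

```bash
python3 - <<'E'
from h import *
st=manip.observe();print(st['position'],inc([.5208,.2892,.22],Rx(2.414),st).round(3), st['joint_pos'].round(3))
E
```

```text
[0.54089563 0.16213527 0.24236641] [ 2.982e+00  5.590e-01  1.205e+00 -4.200e-02 -1.023e+01  6.000e-03] [ 0.159 -0.083  1.76  -0.     1.468 -1.183]
```

Call:
move_arm:
  increments:
    - [2.98, 0.5, 1.2, 0, -10.2, 0]
    - [2.98, 0.5, 1.2, 0, -10.2, 0]
    - [2.98, 0.5, 1.2, 0, -10.2, 0]
    - [2.98, 0.5, 1.2, 0, -10.2, 0]
    - [2.98, 0.5, 1.2, 0, -10.2, 0]
    - [2.98, 0.5, 1.2, 0, -10.2, 0]
    - [2.98, 0.5, 1.2, 0, -10.2, 0]
    - [2.98, 0.5, 1.2, 0, -10.2, 0]

```text
t: 10.05
position: [0.5219, 0.289, 0.2222]
ee_rot: [-0.736, -1.747, 1.753]
ft_force: [0.2, -0.5, 0.5]
finger_gap: 0.0856
```

Call:
move_arm:
  increments:
    - [0, 0.3, 0, 0, -0.6, 0]
    - [0, 0.6, 0, 0, -0.6, 0]
    - [0, 0.6, 0, 0, -0.6, 0]
    - [0, 0.6, 0, 0, -0.6, 0]

```text
t: 10.38
position: [0.5217, 0.2886, 0.1981]
ee_rot: [-0.693, -1.782, 1.789]
ft_force: [-0.6, -0.4, 0.3]
finger_gap: 0.0852
```

```bash
python3 - <<'E'
from h import *
st=manip.observe();print(st['t'],st['position'],inc([.5208,.2892,.19],Rx(2.414),st).round(3), st['joint_pos'].round(3))
f=viewer.grab_frame('wrist')[:,:,::-1].copy(); cv2.imwrite('pics/w8.png',f)
Ry=R.from_euler('z',.187);P=lambda x,y_,z:Ry.apply(np.array([x,y_,z])/1000)+[.4803,.2437,.038]
d=np.array([np.cos(.656),np.sin(.656)])*13
print('tab top ends',proj('wrist',[P(48.3,37.2,41),P(48.3-d[0],37.2-d[1],41),P(48.3+d[0],37.2+d[1],41)],st).round(1).tolist())
print('corners',proj('wrist',[P(a,b,8) for a,b in((65,50),(65,-50),(-65,-50),(-65,50))],st).round(1).tolist())
E
```

```text
10.3833 [0.52167606 0.28857333 0.19811126] [ 0.026  0.203  0.002 -0.044 -0.159  0.021] [ 0.38   0.025  1.73  -0.     1.392 -2.017]
tab top ends [[322.9, 196.2], [322.6, 178.7], [323.1, 213.3]]
corners [[323.1, 210.2], [221.0, 137.8], [319.4, -11.4], [426.2, 77.9]]
```

View pics/w8.png

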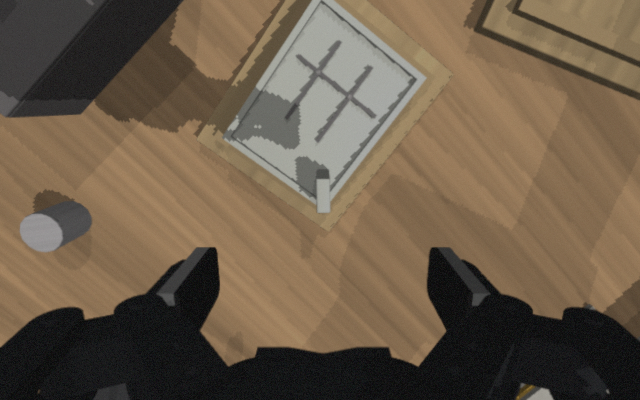

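The tab's top edge runs from (322,175) to (324,213), matching the prediction within 2 px. It is aligned between the pads, so I descend.

Call:
move_arm:
  increments:
    - [0.02, 0.6, 0, 0, -0.1, 0]
    - [0.02, 1.4, 0, 0, -0.1, 0]
    - [0.02, 2.1, 0, 0, -0.1, 0]
    - [0.02, 2.7, 0, 0, -0.1, 0]
    - [0.02, 3.0, 0, 0, -0.1, 0]
    - [0.02, 3.15, 0, 0, -0.1, 0]
    - [0.02, 3.15, 0, 0, -0.1, 0]
    - [0.02, 3.15, 0, 0, -0.1, 0]

```text
t: 11.1
position: [0.5234, 0.2901, 0.0765]
ee_rot: [-0.69, -1.796, 1.794]
ft_force: [-0.0, 0.6, -0.3]
finger_gap: 0.0852
```

```bash
python3 - <<'E'
from h import *
st=manip.observe();print(st['t'],st['position'],inc([.5208,.2892,.0695],Rx(2.414),st).round(3), st['ft_force'])
f=viewer.grab_frame('wrist')[:,:,::-1].copy(); cv2.imwrite('pics/w9.png',f)
st=manip.observe();print(st['position'],inc([.5208,.2892,.0695],Rx(2.414),st).round(3))
E
```

```text
11.1 [0.52342217 0.29009836 0.0764934 ] [ 0.034  0.175  0.061  0.018 -0.046 -0.009] [-0.00997871  0.55842992 -0.25935888]
[0.52382176 0.29025816 0.07711712] [ 0.039  0.19   0.071  0.029 -0.046 -0.014]
```

View pics/w9.png

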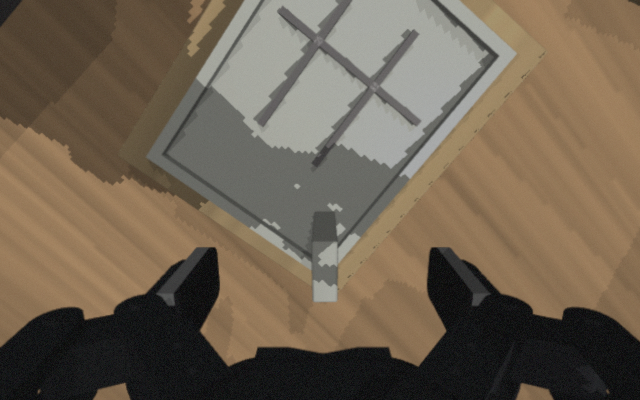

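The tab is centred at (325,272) between the pads. I lower 7 mm more, then close.

Call:
move_arm:
  increments:
    - [0.03, 0.1, 0.04, 0, 0, 0]
    - [0.03, 0.18, 0.05, 0, 0, 0]
    - [0.03, 0.18, 0.05, 0, 0, 0]
    - [0.03, 0.18, 0.05, 0, 0, 0]

```text
t: 11.48
position: [0.5201, 0.289, 0.0679]
ee_rot: [-0.688, -1.795, 1.795]
ft_force: [-0.4, -0.2, -0.3]
finger_gap: 0.0855
```

Call:
move_arm:
  increments:
    - [0, 0, 0, 0, 0, 0]
    - [0, 0, 0, 0, 0, 0]
    - [0, 0, 0, 0, 0, 0]
    - [0, 0, 0, 0, 0, 0]
    - [0, 0, 0, 0, 0, 0]
    - [0, 0, 0, 0, 0, 0]
    - [0, 0, 0, 0, 0, 0]
    - [0, 0, 0, 0, 0, 0]
  grip: 1
  newtons: 60

```text
t: 12.15
position: [0.5206, 0.2889, 0.0681]
ee_rot: [-0.689, -1.795, 1.795]
ft_force: [1.6, -0.2, -0.2]
finger_gap: 0.0089
```

```bash
python3 - <<'E'
from h import *
st=manip.observe();print(st['t'],st['position'],st['finger_gap'], st['ft_force'])
f=viewer.grab_frame('wrist')[:,:,::-1].copy(); cv2.imwrite('pics/w10.png',f)
E
```

```text
12.15 [0.52061311 0.28894351 0.06805981] 0.008933338004242411 [ 1.58243781 -0.18669244 -0.1878436 ]
```

View pics/w10.png

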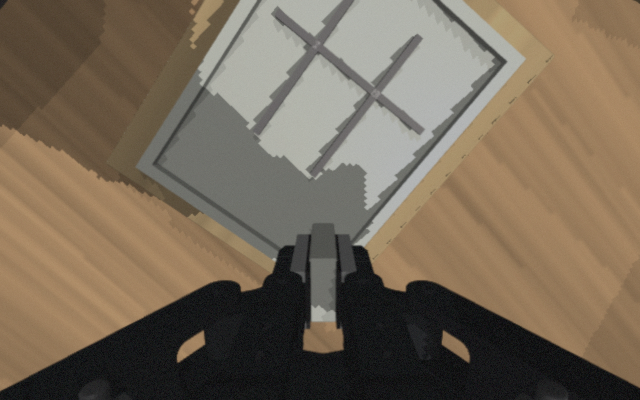

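The tab is gripped (gap 8.9 mm, pads on the fin at (322,270)). Now I peel: pivot about the far corner, raising and tilting 0.18 rad about tool x.

Call:
move_arm:
  increments:
    - [0.0, -0.09, 0.02, -0.24, 0, 0]
    - [0, -0.18, 0.04, -0.48, 0, 0]
    - [0, -0.265, 0.07, -0.72, 0, 0]
    - [0, -0.353, 0.093, -0.955, 0, 0]
    - [0, -0.353, 0.093, -0.955, 0, 0]

```text
t: 12.62
position: [0.5178, 0.286, 0.0831]
ee_rot: [-0.729, -1.898, 1.711]
ft_force: [1.6, 0.0, -0.3]
finger_gap: 0.0091
```

```bash
python3 - <<'E'
from h import *
st=manip.observe();print(st['t'],st['position'],st['finger_gap'], st['ft_force'],R.from_rotvec(st['ee_rot']).as_matrix()[:,1])
f=viewer.grab_frame('scene')[:,:,::-1]; cv2.imwrite('pics/s11.png',cv2.resize(f[205:305,330:460],None,fx=6,fy=6,interpolation=2))
E
```

```text
12.6167 [0.51784843 0.2859813  0.08307782] 0.009129723171478999 [ 1.64919745  0.01846407 -0.25928528] [ 0.06979502  0.07635512 -0.99463488]
```

View pics/s11.png

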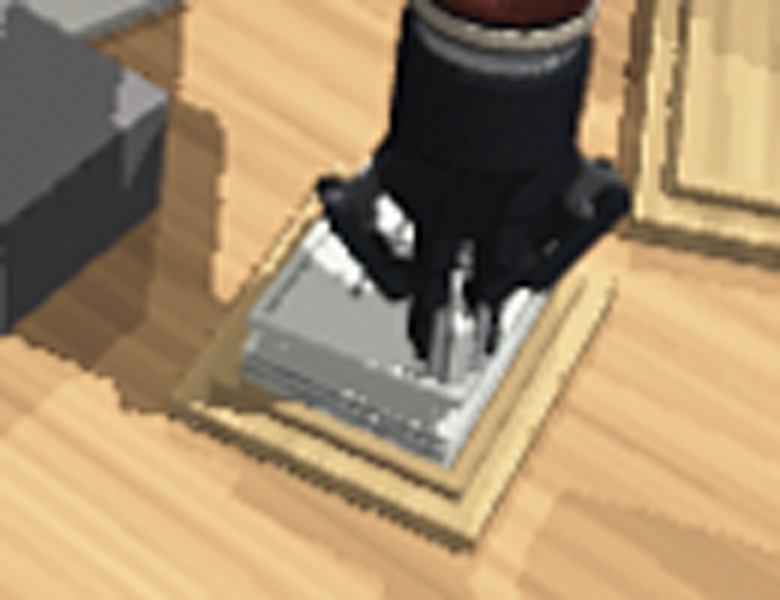

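The tabbed corner is up at (440,375) while the stack stays seated. I go on to 0.18 rad and hold.

Call:
move_arm:
  increments:
    - [0, -0.1, 0.025, -0.25, 0, 0]
    - [0, -0.19, 0.05, -0.5, 0, 0]
    - [0, -0.284, 0.072, -0.765, 0, 0]
    - [0, -0.284, 0.072, -0.765, 0, 0]
    - [0, -0.284, 0.072, -0.765, 0, 0]
    - [0, -0.284, 0.072, -0.765, 0, 0]
    - [0, -0.284, 0.072, -0.765, 0, 0]

```text
t: 13.25
position: [0.5149, 0.2834, 0.0928]
ee_rot: [-0.756, -1.973, 1.646]
ft_force: [-0.2, 0.7, -1.1]
finger_gap: 0.009
```

```bash
python3 - <<'E'
from h import *
st=manip.observe();print(st['t'],st['position'],st['finger_gap'], st['ft_force'])
Rm=R.from_rotvec(st['ee_rot']); print(Rm.as_matrix()[:,1])
# tray points from tool: at grip tool level pose Rx(2.414), grip pt tray(48.3,37.2,30)
R0=Rx(2.414); Rt=R.from_euler('z',.187)
for n,q in(('tab',(65,50,0)),('far',(-65,-50,0))):
    off=R0.inv().apply(Rt.apply(np.array(q)/1000-[.0483,.0372,.030])); print(n,st['position']+Rm.apply(off))
f=viewer.grab_frame('scene')[:,:,::-1]; cv2.imwrite('pics/s12.png',cv2.resize(f[205:305,330:460],None,fx=6,fy=6,interpolation=2))
cv2.imwrite('pics/w12.png',viewer.grab_frame('wrist')[:,:,::-1])
E
```

```text
13.25 [0.51487061 0.2833689  0.09278314] 0.008992939935786134 [-0.20698949  0.69083356 -1.1310305 ]
[ 0.11919699  0.13320019 -0.98389521]
tab [0.53232116 0.30272979 0.06702727]
far [0.42438254 0.18277229 0.03771082]
```

View pics/s12.png

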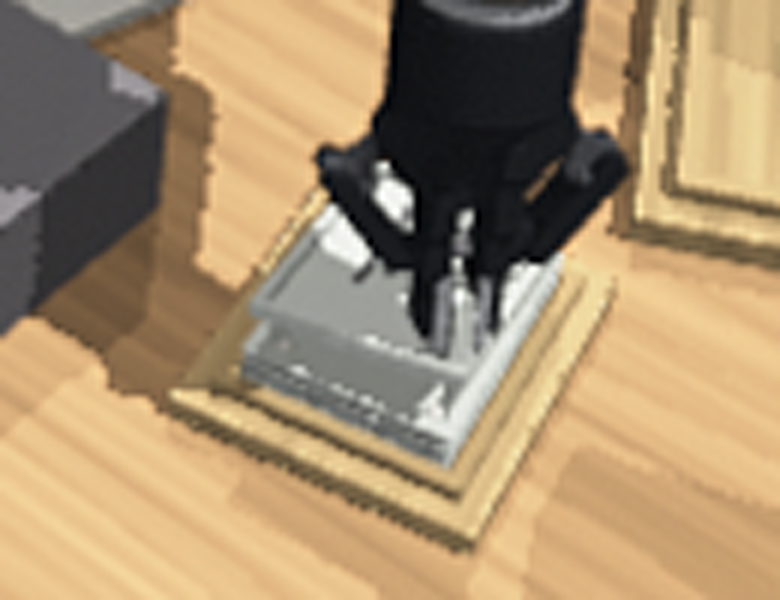

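View pics/w12.png

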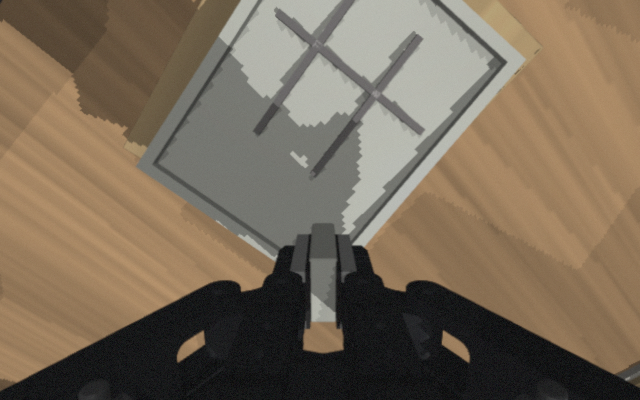

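The tray is tilted with its tabbed corner up about 29 mm, and by kinematics the far corner is at stack level (z 0.0377). The stack is seated and the tray has not slipped in the fingers (same place in w12 as in w10). Now I lift straight up.

Call:
move_arm:
  increments:
    - [0, -0.2, -0.036, 0, 0, 0]
    - [0, -0.4, -0.073, 0, 0, 0]
    - [0, -0.7, -0.127, 0, 0, 0]
    - [0, -1.2, -0.218, 0, 0, 0]
    - [0, -1.8, -0.327, 0, 0, 0]
    - [0, -2.4, -0.436, 0, 0, 0]
    - [0, -3.0, -0.545, 0, 0, 0]
    - [0, -3.2, -0.58, 0, 0, 0]

```text
t: 14.02
position: [0.5171, 0.2839, 0.2297]
ee_rot: [-0.764, -1.981, 1.643]
ft_force: [1.0, 1.0, 0.4]
finger_gap: 0.009
```

```bash
python3 - <<'E'
from h import *
st=manip.observe();print(st['t'],st['position'],st['finger_gap'], st['ft_force'])
f=viewer.grab_frame('scene')[:,:,::-1]; cv2.imwrite('pics/s13.png',f)
cv2.imwrite('pics/w13.png',viewer.grab_frame('wrist')[:,:,::-1])
st=manip.observe(); print(st['joint_pos'].round(3))
print('level', inc([st['position'][0],st['position'][1],.25],Rx(2.414),st).round(3))
E
```

```text
14.0167 [0.51713684 0.2839459  0.22971222] 0.008977907975913592 [0.98795439 1.03839829 0.41303028]
[ 0.338 -0.123  1.831  0.09   1.27  -2.092]
level [-0.002 -0.57  -0.107  1.77  -0.041 -0.033]
```

View pics/s13.png

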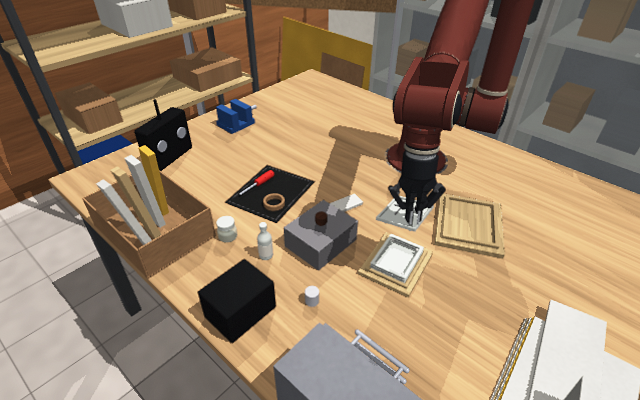

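View pics/w13.png

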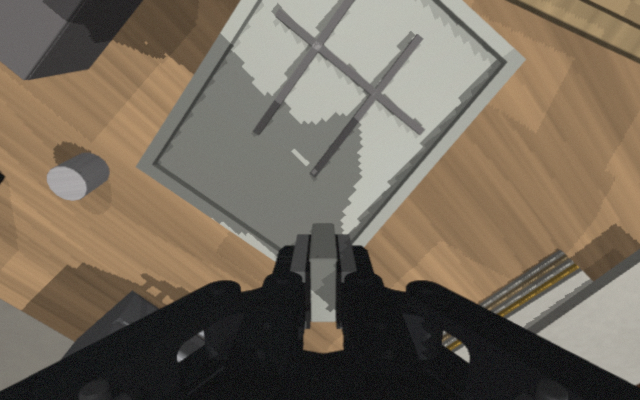

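The tray is off, hanging at scene (405,210). The rest of the stack is seated at (397,259). Levelling now.

Call:
move_arm:
  increments:
    - [0, -0.1, -0.02, 0.3, 0, 0]
    - [0, -0.2, -0.04, 0.7, 0, 0]
    - [0, -0.35, -0.07, 1.1, 0, 0]
    - [0, -0.5, -0.1, 1.5, 0, 0]
    - [0, -0.57, -0.1, 1.75, 0, 0]
    - [0, -0.57, -0.1, 1.75, 0, 0]
    - [0, -0.57, -0.1, 1.75, 0, 0]

```text
t: 14.7
position: [0.5144, 0.283, 0.2444]
ee_rot: [-0.685, -1.79, 1.798]
ft_force: [0.2, -0.9, -0.6]
finger_gap: 0.009
```

```bash
python3 - <<'E'
from h import *
st=manip.observe();print(st['t'],st['position'],st['finger_gap'],R.from_rotvec(st['ee_rot']).as_matrix()[:,1].round(3))
print(inc([.56,-.234,.25],Rx(1.75),st).round(3))
E
```

```text
14.7 [0.51437612 0.28297821 0.24437361] 0.00900597498518054 [-0.004 -0.003 -1.   ]
[-9.486e+00 -1.070e-01  8.852e+00 -5.000e-02  6.299e+00 -5.000e-03]
```

Call:
move_arm:
  increments:
    - [-0.3, 0, 0.28, 0, 0.2, 0]
    - [-0.8, 0, 0.75, 0, 0.55, 0]
    - [-1.4, -0.1, 1.3, 0, 0.95, 0]
    - [-2.05, -0.1, 1.9, 0, 1.4, 0]
    - [-2.7, -0.1, 2.5, 0, 1.8, 0]
    - [-3.4, -0.1, 3.15, 0, 2.25, 0]
    - [-4.05, -0.1, 3.75, 0, 2.7, 0]
    - [-4.7, -0.1, 4.4, 0, 3.15, 0]

```text
t: 15.37
position: [0.5361, 0.0248, 0.2494]
ee_rot: [-0.924, -1.568, 1.574]
ft_force: [-0.1, -0.6, -0.4]
finger_gap: 0.0091
```

```bash
python3 - <<'E'
from h import *
st=manip.observe();print(st['t'],st['position'],st['finger_gap'],R.from_rotvec(st['ee_rot']).as_matrix()[:,1].round(3))
print(inc([.56,-.234,.25],Rx(1.75),st).round(3))
E
```

```text
15.3667 [0.5361123  0.02484843 0.24936446] 0.00910047249689701 [-0.003 -0.002 -1.   ]
[-5.949 -0.006  2.617 -0.035  3.125 -0.006]
```

Call:
move_arm:
  increments:
    - [-0.7, 0, 0.3, 0, 0.4, 0]
    - [-1.4, 0, 0.6, 0, 0.75, 0]
    - [-2.1, 0, 0.9, 0, 1.1, 0]
    - [-2.8, 0, 1.2, 0, 1.5, 0]
    - [-3.5, 0, 1.55, 0, 1.85, 0]
    - [-4.2, 0, 1.85, 0, 2.2, 0]
    - [-4.9, 0, 2.15, 0, 2.6, 0]
    - [-5.4, 0, 2.4, 0, 2.85, 0]

```text
t: 16.03
position: [0.5575, -0.2111, 0.2497]
ee_rot: [-1.103, -1.356, 1.363]
ft_force: [-0.8, 0.7, -1.2]
finger_gap: 0.009
```

Call:
move_arm:
  increments:
    - [-0.3, 0, 0.1, 0, 0.2, 0]
    - [-0.45, 0, 0.15, 0, 0.2, 0]
    - [-0.45, 0, 0.15, 0, 0.2, 0]
    - [-0.45, 0, 0.15, 0, 0.2, 0]
    - [-0.45, 0, 0.15, 0, 0.2, 0]
    - [-0.45, 0, 0.15, 0, 0.2, 0]

```text
t: 16.53
position: [0.5564, -0.2265, 0.2514]
ee_rot: [-1.113, -1.346, 1.351]
ft_force: [0.9, 0.4, -0.3]
finger_gap: 0.0093
```

```bash
python3 - <<'E'
from h import *
st=manip.observe();print(st['t'],st['position'],st['finger_gap'],R.from_rotvec(st['ee_rot']).as_matrix()[:,1].round(3),st['ft_force'],st['joint_pos'].round(2),st['qvel'].round(3))
print(inc([.56,-.234,.25],Rx(1.75),st).round(3))
for c in ('scene','wrist','top'): cv2.imwrite(f'pics/{c}14.png',viewer.grab_frame(c)[:,:,::-1])
R0=Rx(2.414);Rt=R.from_euler('z',.187);Rm=R.from_rotvec(st['ee_rot'])
print('tray centre',st['position']+Rm.apply(R0.inv().apply(Rt.apply(-np.array([.0483,.0372,.030])))))
E
```

```text
16.5333 [ 0.556394   -0.22648909  0.2513778 ] 0.009292806814565908 [-0.002 -0.002 -1.   ] [ 0.86773254  0.43170722 -0.31034162] [-0.51 -0.    1.67 -0.    1.48 -2.27] [ 0.     0.004 -0.003 -0.003 -0.     0.001]
[-0.201  0.035 -0.053 -0.022  0.113 -0.016]
tray centre [ 0.49648091 -0.23813049  0.22151764]
```

View pics/scene14.png

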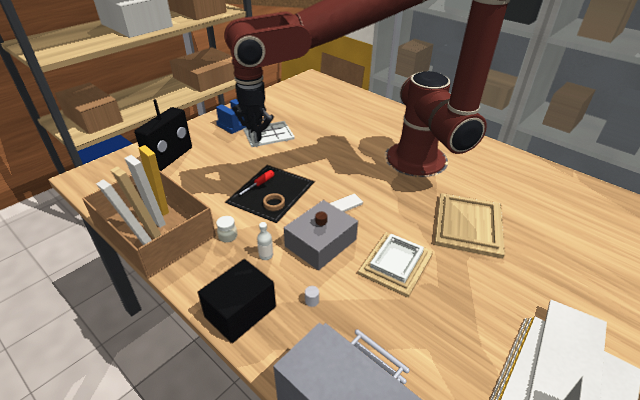

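View pics/wrist14.png

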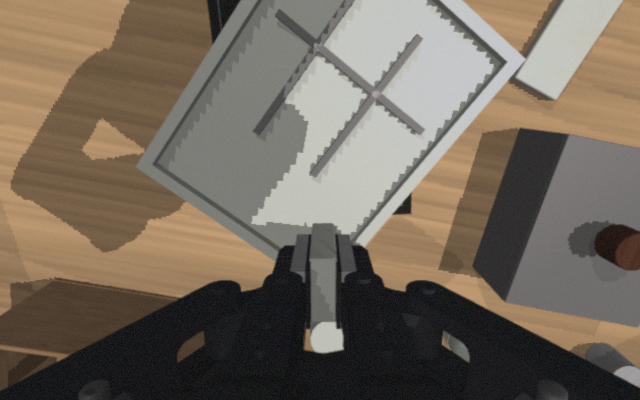

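View pics/top14.png

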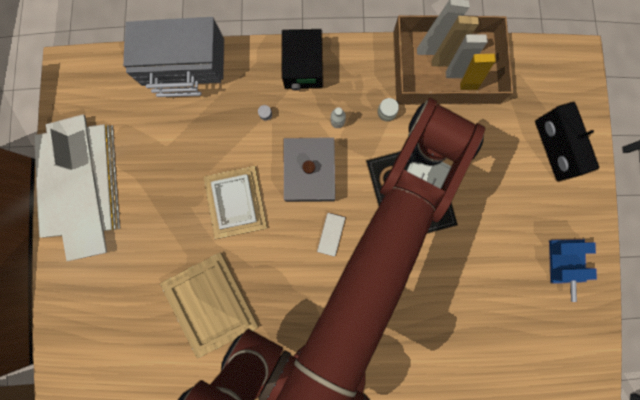

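The tray is level over the mat, with its centre about 8 mm from the mat's centre and its underside at about 0.22 m. The cover is at top (309,169), the stack is seated at (236,202), and the bystanders are unmoved. Handing in.

```bash
python3 - <<'E'
from h import *
st=manip.observe();print(st['t'],st['qvel'].round(3),st['finger_gap']); print(manip.finish_job())
E
```

```text
16.6833 [-0.006  0.001 -0.004 -0.001 -0.    -0.   ] 0.008822505441793358
the job is handed in; nothing more can be done
None
```

I carried out all the steps and handed the job in at t = 16.7 s; it reports no verdict.

- **Cover:** I lifted it about 10 cm straight up by the knob and set it down square on the free table. After release, the pictures show it flat and clear of the foam and the glue bottle.
- **Peel:** I gripped the tray by its tab and pivoted it 0.18 rad about the far corner. From the arm's pose, the tabbed corner rose about 29 mm while the far corner stayed at stack level. Then I lifted the tray off, levelled it and carried it over the mat.
- **Final state:**
  - The arm was still, with the tab gripped at a gap of about 9 mm.
  - From the arm's pose, the tray was level, its underside at about 0.22 m and its centre about 8 mm from the mat's centre.
  - The pictures show the rest of the stack seated and the bystanders where they were.
- **Disagreements:**
  - Pose readings scattered by 2–3 mm.
  - The first two-view fit put the cover's top face at 0.085 m against 0.090 m nominal. The wrist camera later agreed with 0.090 m to within about 3 px.

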